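# Check the trolley's brake lever against its stop

### The arm

A 7-joint arm with a two-finger parallel gripper is mounted at the origin on the work surface; the furniture and walls round the work are solid. World frame = base frame: x ahead of the robot, y to its left, z up, the work surface at z = 0. Lengths are in m, angles in rad, forces in N, time in s.
With the tool pointing down it reaches from about 0.4 to 0.85 m from the base axis. Payload 10.4 kg.
Tool frame: the origin (TCP) lies midway between the tips of the shut fingers; the grasp point (between the pads) lies 19 mm behind it (manip.hold_point_z is the distance from the TCP to the grasp point, in m); z points along the fingers, y is the line along which they close (so a half turn about z gives the same grasp; the last joint's range is limited). The gripper opens to 85 mm and grips with 20 to 120 N. Pads are 22 mm wide; open, the fingers measure 114 mm over their backs; the gripper's body (76 mm by 85 mm) begins 54 mm behind the grasp point. The pads swing forward as they close: fully open they stand 13 mm farther back than shut.
Start: joints at [1.243, 0.332, -0.065, 1.46, 0.022, 1.35, -0.088], TCP at [0.188, -0.596, 0.231] pointing down, gripper open.
Joint ranges: [-2.6, 2.6], [-0.5, 2.12], [-1.47, 1.34], [0.16, 2.42], [-1.27, 4.41], [0.06, 2.06], [-2.6, 2.6]. Speed limits (rad/s): [2.22, 2.22, 2.79, 2.79, 3.14, 3.14, 3.14].

### API

Orientations are given as a unit quaternion [x, y, z, w].
In Python, from workcell import manip, eyes, job gives the robot as it stands.
- The arm moves only by the shell command python3 -m crank 'ROWS' [FORCE]. ROWS is JSON, a list that holds one entry, the list of rows, each a list of 7 numbers: the finger opening in cm, from 0 to 8.54, then the shift along the world's x, y, z in cm, then the turn, a rotation vector about the world's x, y, z in degrees. In form: [[[hand, x, y, z, ax, ay, az], ...]]. A call has 1 to 20 rows; each row shifts and turns the commanded pose from where the row before left it; what a row does not reach is not made up. A row lasts 1/8 s, in which the tool goes at most 62.5 mm and 10.7 degrees, less where a joint would pass 70% of its speed; a pose out of reach is approached as far as the arm can. A call with a gripper value outside its range is refused whole. The fingers move at their own pace and stop on an object; FORCE is the grip in N (left out, the last holds). Time passes only in rows, so rows that do not move let the fingers close. It gives the time, the measured TCP pose, the force, the opening and the grip force at its end, in the units of the state.
- manip.get_obs(): the state, without advancing time (a new reading comes with each control period).
- eyes.camera(name): name is "side" or "top" or "wrist"; returns (picture, depth): 384x512x3 uint8, red, green, blue; 384x512 float32, m along the optical axis (not along the pixel's ray), 0 where there is no reading.
- eyes.camera_params(name): a dict with "fx", "fy", "cx", "cy" (pixels), "world_from_camera" (4x4, takes a point from camera to world coordinates); the wrist camera has in their place "hand_eye" (4x4, takes a point from camera to tool coordinates, whose origin is the TCP and whose axes are the flange's). Camera axes: x right, y down, z forward; pixel columns grow to the right and rows downward; lengths in m; the calibration is good to about 2 mm. A picture is of the moment at which its call begins: read the wrist's pose just before it. camera_params takes no time and is no camera call.
- job.hand_in(): hands the job in; it is judged then, once.
The state is a dict: "clock": time; "joint_pos": joint angles; "joint_velocities": joint speeds; "tau": joint torques, N m; "position": TCP position; "ee_rot": TCP orientation; "ft_force": force on the tool from outside, world axes, zero at the start; "torque": the same for the moment, N m; "grip_width": opening from 0.0 (shut) to 1.0 (fully open); "grasp_force": force on a finger pad.
Only numpy, scipy, OpenCV 4.12 (cv2) and the standard library are available. Lean on these libraries where they do the work, as an engineer would, in place of code of your own. Each camera call takes 0.05 s, during which the arm holds its last target. There are 200 camera calls.

### The job

Check the trolley brake handle that is mounted on the bench: with the outside of the fingers, press the red hand lever in towards the grip bar until it comes up against its stop, short of the bar, and after about a second let it spring all the way out. Then press it in to its stop a second time and finish there: the program ends while the fingers hold the lever in, so that the gap can be gauged. Push on the red outer side of the lever only, firmly but without ramming it; nothing is gripped, the fingers go neither behind the lever nor against the bar, and the things standing round it stay where they are.

Things in the scene. Friction and masses are not known exactly. Their poses are not given: they have to be found in the camera images.
- brake_stand: Fixed block, blue base plate 150 x 220 x 14 mm, two aluminium posts that carry the bar. Origin on the bench under the bar. z up; y along the bar, towards the lever's pivot; x level, square to the bar: the lever is on the -x side (the robot's side, turned up to 0.5 rad) and is pressed towards +x. Highest point (clamp heads) 155 mm over the bench.
- grip_bar: Bar with a black rubber grip, 32 mm thick, level along the stand's y axis, fixed. Origin on its axis, 130 mm above the bench. Must not be touched.
- brake_lever (a joint): Hinge of the red hand lever about the vertical pivot: 0 = sprung fully out, 0.36 rad = against its hard stop, where about 14 mm of gap are left to the rubber grip. A spring pushes it out: about 2.5 N to start it and 7 N just before the stop, measured at lever_face. Held in with 10 to 25 N it sits firmly on the stop; released, it springs out by itself.
- lever_face (a point): Point to press, in the middle of the lever's flat red outer face, 95 mm from the pivot, 130 mm above the bench. Turns with the lever: x level, square into the face (the pressing direction), y along the lever towards the pivot, z up. This point travels about 34 mm.
- lever_blade: Red outer half of the lever's blade with a 21 mm ball at its free end; origin at the pivot, turns with the lever. Blade 26 mm tall (117 to 143 mm above the bench); its flat face runs 54 mm towards the pivot and 30 mm towards the free end from lever_face. At rest the lever leans out 0.27 rad from the bar's direction, at the stop 0.09 rad in towards the bar.
- lever_pivot (a point): Pivot of the lever, on the vertical hinge axis, 130 mm above the bench.
- lever_lining: Black inner half (6 mm thick) of the lever's blade, on the side of the bar, moving with the lever; origin at the pivot. Must not be touched.
- small_bottle: Loose white bottle with red lid, 44 mm wide, 88 mm tall, behind the bar; origin under its centre. Bystander.
- small_beaker: Loose glass beaker, 60 mm wide, 70 mm tall, behind the bar; origin under its centre. Bystander.
- blue_cap: Loose blue screw cap, 47 mm wide, 26 mm tall, beside the free end of the lever; origin under its centre. Bystander.
- timer: Loose white timer, 43 x 66 x 56 mm, beside the pivot end; origin under its centre. Bystander.

How it is judged:
By the outcome, as a careful person would: the job done as asked, in the order asked, and still so for the second after the job is handed in, while the arm keeps its last pose, push and grip.
It also fails if it takes over 48 s, if anything falls off the work surface, if the arm or the gripper's body presses on something with over 40 N, if the wrist force passes 120 N, or if a joint passes its speed limit or range.

## Working session

There is one attempt and no reset: what is moved stays moved. The work goes in short steps, Python scripts to look and compute and a shell command to move; the robot and the scene stay as the last step left them, time stands still between calls to the robot, and variables do not carry over. Pictures are saved under pics/ and viewed, at most 10 in all, crops included, and the job is handed in when it is done.

```bash
mkdir -p pics
python3 - <<'E'
from workcell import manip, eyes
import cv2,numpy as np
o=manip.get_obs();print(o)
ims=[]
for n in("top","side"):
    p,d=eyes.camera(n);np.savez(f'{n}.npz',p=p,d=d);ims.append(p)
    c=eyes.camera_params(n);print(n,c)
    cv2.imwrite(f'pics/{n}.png',p[:,:,::-1])
print(manip.hold_point_z)
print(eyes.camera_params("wrist"))
E
```

```text
{'clock': 0.0, 'joint_pos': array([ 1.24340959,  0.33287761, -0.06471052,  1.46095004,  0.02158773,
        1.34986755, -0.08854318]), 'joint_velocities': array([-8.49800690e-04, -8.76769161e-04,  3.89854572e-04,  7.71552850e-05,
        1.13159580e-03, -4.79427494e-04,  2.20659508e-04]), 'tau': array([-8.55841918e-04, -6.25455022e+01,  4.85322531e-02, -3.91603732e+01,
        1.61994004e-02,  1.00991849e-02,  3.35173024e-05]), 'position': array([ 0.18745057, -0.59584013,  0.2305082 ]), 'ee_rot': array([ 9.88411461e-01,  1.51796866e-01, -1.30968711e-04, -6.91490298e-04]), 'ft_force': array([ 0.34143309, -0.29943911, -0.0768185 ]), 'torque': array([ 0.02619128,  0.00142687, -0.00987123]), 'grasp_force': 0.0, 'grip_width': 1.0019957296487603}
top {'fx': 354.72000145680454, 'fy': 354.72000145680454, 'cx': 254.29242121299262, 'cy': 188.50199623771934, 'world_from_camera': array([[-0.00750151, -0.98141792,  0.19173574,  0.44518031],
       [-0.99994422,  0.00593631, -0.00873647,  0.05893058],
       [ 0.00743593, -0.19179058, -0.9814077 ,  1.08550474],
       [ 0.        ,  0.        ,  0
[... 166 characters left out ...]
 0.90379208,  0.36760294, -0.2191528 ,  0.85034302],
       [ 0.42793357, -0.76938987,  0.47424897, -0.43192275],
       [ 0.00572137, -0.5224053 , -0.85267811,  0.98111482],
       [ 0.        ,  0.        ,  0.        ,  1.        ]])}
0.0187
{'fx': 312.2104769604312, 'fy': 312.2104769604312, 'cx': 258.5042858167503, 'cy': 190.51693011422458, 'hand_eye': array([[-1.12763595e-04, -9.53991579e-01, -2.99833377e-01,
         7.66413602e-02],
       [ 9.99999992e-01, -1.23617147e-04,  1.72299802e-05,
         4.08656050e-04],
       [-5.35018026e-05, -2.99833373e-01,  9.53991586e-01,
        -1.41491700e-01],
       [ 0.00000000e+00,  0.00000000e+00,  0.00000000e+00,
         1.00000000e+00]])}
```

View pics/top.png

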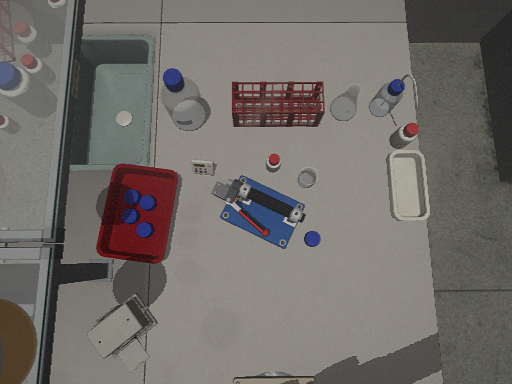

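View pics/side.png

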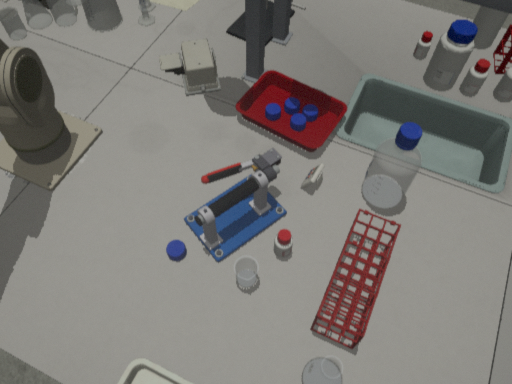

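The top view shows the red lever from its pivot at about (232,203) to its ball at (266,233), the black bar from (248,193) to (300,213), and the cap at (312,239). The timer is at (203,167), the bottle at (274,162) and the beaker at (307,178). The side view shows the lever from (262,160) to (207,178), with the bar behind it.

```bash
cat > h.py <<'E'
import cv2,numpy as np
from workcell import eyes
def pts(n,m,d,T=None):
    c=eyes.camera_params(n);T=c["world_from_camera"] if T is None else T
    v,u=np.nonzero(m&(d>0));z=d[v,u]
    P=np.c_[(u-c['cx'])/c['fx']*z,(v-c['cy'])/c['fy']*z,z]
    return P@T[:3,:3].T+T[:3,3],u,v
def red(p):
    h=cv2.cvtColor(p,cv2.COLOR_RGB2HSV);return ((h[...,0]<8)|(h[...,0]>172))&(h[...,1]>140)&(h[...,2]>60)
def blue(p):
    h=cv2.cvtColor(p,cv2.COLOR_RGB2HSV);return (abs(h[...,0].astype(int)-110)<14)&(h[...,1]>120)
def ray(n,u,v,z,T=None):
    c=eyes.camera_params(n);T=c["world_from_camera"] if T is None else T
    r=T[:3,:3]@np.array([(u-c['cx'])/c['fx'],(v-c['cy'])/c['fy'],1]);return T[:3,3]+r*(z-T[2,3])/r[2]
E
python3 - <<'E'
from h import *
np.set_printoptions(precision=4,suppress=True)
for n,b in(("top",(210,170,330,255)),("side",(190,140,290,262))):
    f=np.load(n+'.npz');p,d=f['p'],f['d']
    w=np.zeros(d.shape,bool);w[b[1]:b[3],b[0]:b[2]]=1
    P,u,v=pts(n,red(p)&w,d);k=(P[:,2]>.1)&(P[:,2]<.16);P=P[k]
    a=P[:,:2]-P[:,:2].mean(0);e=np.linalg.svd(a,full_matrices=False)[2][0];s=a@e
    print(n,k.sum(),'red mean',P.mean(0),'dir',e,np.arctan2(e[1],e[0]),'ends',P[:,:2].mean(0)+e*s.min(),P[:,:2].mean(0)+e*s.max(),'z',np.percentile(P[:,2],[5,50,95]),'perp',np.std(a@[-e[1],e[0]]))
    P,u,v=pts(n,blue(p)&w,d);k=P[:,2]<.03;B=P[k]
    r=cv2.minAreaRect((B[:,:2]*1000).astype(np.float32));print('blueplate',r,B[:,2].mean())
    # dark bar
    h=p.max(2);P,u,v=pts(n,(h<60)&w,d);k=(P[:,2]>.12)&(P[:,2]<.16);P=P[k]
    if len(P)>10:
        r=cv2.minAreaRect((P[:,:2]*1000).astype(np.float32));print('bar',r,np.percentile(P[:,2],[5,50,95]))
f=np.load('top.npz');cv2.imwrite('pics/topc.png',cv2.resize(f['p'][165:260,200:330,::-1],None,fx=6,fy=6,interpolation=cv2.INTER_CUBIC))
E
```

```text
top 118 red mean [0.5319 0.0494 0.1404] dir [-0.6346 -0.7729] -2.2582667020056477 ends [0.5672 0.0925] [0.506  0.0179] z [0.1353 0.1408 0.1441] perp 0.003428270725032623
blueplate ((567.698974609375, -11.570022583007812), (298.1329040527344, 148.7378692626953), 64.03101348876953) 0.014048125797885625
bar ((579.3833618164062, 40.92265319824219), (239.9064483642578, 93.73789978027344), 59.353424072265625) [0.1337 0.1424 0.1466]
side 100 red mean [0.5324 0.046  0.1407] dir [-0.6218 -0.7832] -2.241833779320334 ends [0.5677 0.0904] [0.5084 0.0158] z [0.135  0.1414 0.1451] perp 0.0030358937466147345
blueplate ((585.9078979492188, 23.185287475585938), (213.81497192382812, 146.81394958496094), 64.01996612548828) 0.013855567589773608
bar ((579.8887939453125, 41.702857971191406), (248.924560546875, 91.36927795410156), 63.81986999511719) [0.1254 0.1412 0.1471]
```

View pics/topc.png

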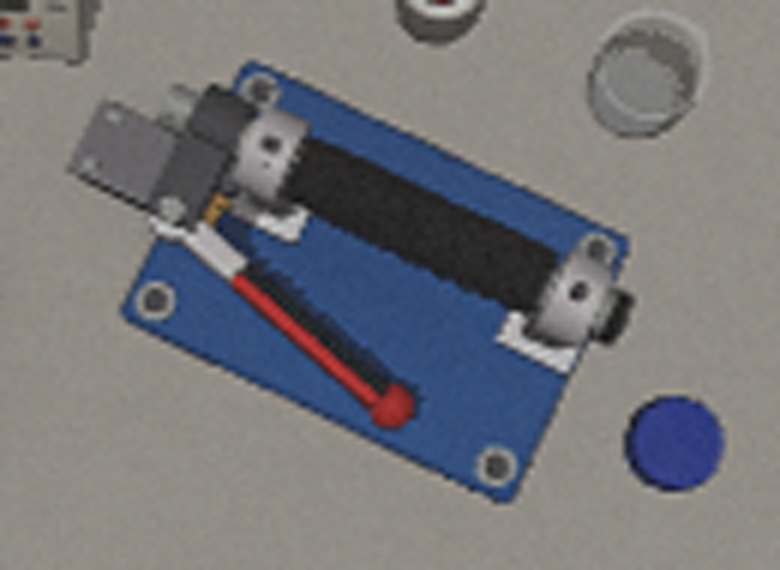

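The crop shows the blade's red outer edge running from (235,280) to (375,400), with the ball at (393,405). The lever is at rest.

Run:
```python
from h import *
np.set_printoptions(precision=4,suppress=True)
# outer (bottom) edge of red in top view, per column, cast on blade top z=.143
f=np.load('top.npz');p=f['p'];m=red(p);m[:205]=0;m[240:]=0
E=[];
for u in range(240,261):
    v=np.nonzero(m[:,u])[0]
    if len(v): E.append((u,v.max()+.5,v.min()-.5))
print(E)
for j in(1,2):
    W=np.array([ray("top",e[0],e[j],.143)[:2] for e in E])
    vx,vy,x,y=cv2.fitLine(W.astype(np.float32),cv2.DIST_HUBER,0,.01,.001).ravel();print('edge',W[0],W[-1],np.degrees(np.arctan2(vy,vx)),x,y)
# ball by two views
f2=np.load('side.npz')
for n,ff,b in(("top",f,(258,226,275,240)),("side",f2,(200,172,213,186))):
    m=red(ff['p']);w=np.zeros_like(m);w[b[1]:b[3],b[0]:b[2]]=1
    v,u=np.nonzero(m&w);print(n,u.min(),u.max(),v.min(),v.max(),ray(n,266,232.5,.13) if n=="top" else ray(n,207,178.5,.13))
# plate corners: blue plate only, largest contour
for n,ff in(("top",f),("side",f2)):
    m=blue(ff['p']).astype(np.uint8);m[:170]=0;m=cv2.morphologyEx(m,cv2.MORPH_CLOSE,np.ones((9,9)))
    w=np.zeros_like(m)
    b=(210,170,305,250) if n=="top" else (180,165,290,262)
    w[b[1]:b[3],b[0]:b[2]]=1;m*=w
    c=max(cv2.findContours(m,0,2)[0],key=cv2.contourArea)
    W=np.array([ray(n,q[0][0],q[0][1],.014)[:2]*1000 for q in c],np.float32);print(n,cv2.minAreaRect(W))
```

```text
[(240, np.float64(213.5), np.float64(210.5)), (241, np.float64(214.5), np.float64(211.5)), (242, np.float64(215.5), np.float64(211.5)), (243, np.float64(216.5), np.float64(212.5)), (244, np.float64(217.5), np.float64(213.5)), (245, np.float64(218.5), np.float64(214.5)), (246, np.float64(218.5), np.float64(215.5)), (247, np.float64(219.5), np.float64(216.5)), (248, np.float64(220.5), np.float64(217.5)), (249, np.float64(221.5), np.float64(218.5)), (250, np.float64(222.5), np.float64(218.5)), (251, np.float64(223.5), np.float64(219.5)), (252, np.float64(224.5), np.float64(220.5)), (253, np.float64(225.5), np.float64(221.5)), (254, np.float64(226.5), np.float64(222.5)), (255, np.float64(226.5), np.float64(223.5)), (256, np.float64(227.5), np.float64(224.5)), (257, np.float64(228.5), np.float64(225.5)), (258, np.float64(229.5), np.float64(226.5)), (259, np.float64(230.5), np.float64(226.5)), (260, np.float64(231.5), np.float64(227.5))]
edge [0.5615 0.0892] [0.5133 0.0363] 48.110874 0.53764546 0.06295147
edge [0.5696 0.0892] [0.5239 0.0362] 48.22929 0.54675645 0.062633224
top 258 268 227 235 [0.5115 0.0199 0.13  ]
side 202 212 172 181 [0.5157 0.027  0.13  ]
top ((559.0255126953125, 38.470603942871094), (214.5175323486328, 89.57899475097656), 63.1674919128418)
side ((607.655517578125, 12.396690368652344), (214.5992889404297, 100.2148208618164), 63.91770553588867)
```

```bash
python3 -m crank '[[[0,3.2,4.6,0,0,0,2.2],[0,3.2,4.6,0,0,0,2.2],[0,3.2,4.6,0,0,0,2.2],[0,3.2,4.6,0,0,0,2.2],[0,3.2,4.6,0,0,0,2.2],[0,3.2,4.6,0,0,0,2.2],[0,3.2,4.6,0,0,0,2.2],[0,1.07,5.14,-0.3,0,0,2.2],[0,1.07,5.14,-0.3,0,0,2.2],[0,1.07,5.14,-0.3,0,0,2.2],[0,1.07,5.14,-0.3,0,0,2.2],[0,1.07,5.14,-0.3,0,0,2.2],[0,1.07,5.14,-0.3,0,0,2.2],[0,1.07,5.14,-0.3,0,0,2.2],[0,0,0,0,0,0,0],[0,0,0,0,0,0,0]]]' 80
python3 - <<'E'
from h import *
from workcell import manip
from scipy.spatial.transform import Rotation as R
o=manip.get_obs();p,d=eyes.camera("wrist");np.savez('w1.npz',p=p,d=d,pos=o['position'],q=o['ee_rot'])
print(o['position'],R.from_quat(o['ee_rot']).as_matrix(),o['ft_force'],o['joint_pos'])
cv2.imwrite('pics/w1.png',p[:,:,::-1])
E
```

```text
clock: 2.1
position: [0.4863, 0.0852, 0.21]
ee_rot: [0.913, 0.409, -0.0, -0.0]
ft_force: [0.1, 0.1, 0.7]
grip_width: -0.001
grasp_force: 0.0
[0.4862886  0.08517845 0.20998509] [[ 6.65782239e-01  7.46145762e-01 -7.15115839e-04]
 [ 7.46145779e-01 -6.65782538e-01 -2.96341421e-04]
 [-6.97225534e-04 -3.36281810e-04 -9.99999700e-01]] [0.12013991 0.07472338 0.68112654] [ 0.45164358  0.11658673 -0.75738764  1.7953972   0.08402726  1.26309336
 -1.056452  ]
```

View pics/w1.png

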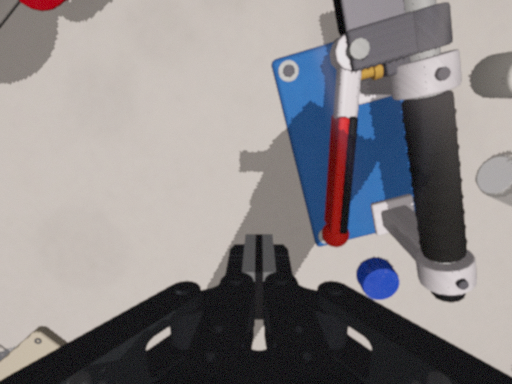

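The wrist view shows the shut fingertips at (259,240). The red blade runs from (343,118) to (335,225), with the ball at (335,235) and the pivot screw at (359,48).

Run:
```python
from h import *
from scipy.spatial.transform import Rotation as R
np.set_printoptions(precision=4,suppress=True)
f=np.load('w1.npz');T=np.eye(4);T[:3,:3]=R.from_quat(f['q']).as_matrix();T[:3,3]=f['pos']
T=T@eyes.camera_params("wrist")["hand_eye"]
m=red(f['p']);m[:100]=0
L=[]
for v in range(120,222,4):
    u=np.nonzero(m[v])[0];L.append((u.min()-.5,v,u.max()+.5))
lo=np.array([ray("wrist",l[0],l[1],.117,T)[:2] for l in L]);hi=np.array([ray("wrist",l[2],l[1],.143,T)[:2] for l in L])
for W in(lo,hi):
    vx,vy,x,y=cv2.fitLine(W.astype(np.float32),cv2.DIST_HUBER,0,.01,.001).ravel();print(W[0],W[-1],np.degrees(np.arctan2(vy,vx)))
print('ball',ray("wrist",335.5,235,.13,T),'pivot',ray("wrist",359,48,.145,T))
P,u,v=pts("wrist",m,f['d'],T);n=np.array([.746,-.666]);t=np.array([.666,.746])
print('normal coord',np.percentile(P[:,:2]@n,[2,10,50,90,98]),'along',np.percentile(P[:,:2]@t,[1,99]),'z',np.percentile(P[:,2],[1,50,99]))
# finger tip half width: dark tip
P,u,v=pts("wrist",np.ones(m.shape,bool),f['d'],T);k=(abs((P[:,:2]-f['pos'][:2])@n)<.08)&(P[:,2]<.29)&(P[:,2]>.195)
Q=P[k];s=(Q[:,:2]-f['pos'][:2])@n
for a in np.arange(.2,.29,.01):
    q=s[abs(Q[:,2]-a)<.005]
    if len(q):print(round(a-f['pos'][2],3),q.min(),q.max(),len(q))
```

```text
[0.5645 0.0918] [0.5121 0.0321] 48.421547
[0.5703 0.0895] [0.523  0.0371] 48.23442
ball [0.5116 0.023  0.13  ] pivot [0.5999 0.1206 0.145 ]
normal coord [0.3579 0.359  0.3607 0.3657 0.3696] along [0.3544 0.4465] z [0.1221 0.1405 0.143 ]
0.0 -0.006301236182493726 0.008763424421231562 73
0.01 -0.0132215566553055 0.013782388878237337 531
0.02 -0.013281922918493018 0.013865131303872938 684
0.03 -0.013326860205608559 0.013922564221212439 644
0.04 -0.029625643279754366 0.029465257863332664 1465
0.05 -0.03786666910355777 0.038891216698265126 4833
0.06 -0.045321297216533454 0.04631804857406771 6270
0.07 -0.053619108963839396 0.05521334187196758 8926
```

```bash
python3 -m crank '[[[0,0.3,0.34,0,0,0,0],[0,0,0,-2.2,0,0,0],[0,0,0,-2.2,0,0,0],[0,0,0,-2.2,0,0,0],[0,0,0,-2.2,0,0,0],[0,0.64,-0.57,0,0,0,0],[0,0.64,-0.57,0,0,0,0],[0,0.64,-0.57,0,0,0,0],[0,0.6,-0.53,0,0,0,0],[0,0,0,0,0,0,0],[0,0,0,0,0,0,0]]]'
python3 - <<'E'
import numpy as np
n=np.array([.746,-.666]);t=np.array([.666,.746]);r0=np.array([-.0217,-.0975]);p=None
for th in np.arange(0,26.1,3):
    a=np.radians(th);r=np.array([[np.cos(a),-np.sin(a)],[np.sin(a),np.cos(a)]])@r0
    w=(r[0]*n+r[1]*t)*100
    if p is not None: print(th,(w-p).round(3))
    p=w
E
```

```text
clock: 3.52
position: [0.5146, 0.0668, 0.1224]
ee_rot: [0.913, 0.409, 0.0, -0.0]
ft_force: [0.0, 0.1, 0.5]
grip_width: -0.0
grasp_force: 0.0
3.0 [ 0.316 -0.417]
6.0 [ 0.338 -0.399]
9.0 [ 0.358 -0.381]
12.0 [ 0.377 -0.362]
15.0 [ 0.396 -0.342]
18.0 [ 0.413 -0.321]
21.0 [ 0.429 -0.298]
24.0 [ 0.444 -0.276]
```

```bash
python3 -m crank '[[[0,0.19,-0.17,0,0,0,0],[0,0.15,-0.13,0,0,0,0],[0,0,0,0,0,0,0],[0,0,0,0,0,0,0]]]'; python3 -m crank '[[[0,0.15,-0.13,0,0,0,0],[0,0,0,0,0,0,0],[0,0,0,0,0,0,0]]]'; python3 -m crank '[[[0,0.15,-0.13,0,0,0,0],[0,0,0,0,0,0,0],[0,0,0,0,0,0,0]]]'
```

```text
clock: 4.03
position: [0.518, 0.0636, 0.1223]
ee_rot: [0.913, 0.409, -0.0, 0.0]
ft_force: [-0.1, 0.1, -0.8]
grip_width: -0.003
grasp_force: 0.0
clock: 4.4
position: [0.5193, 0.0625, 0.1223]
ee_rot: [0.913, 0.409, -0.0, -0.0]
ft_force: [-3.0, 1.3, 1.5]
grip_width: -0.002
grasp_force: 1.3
clock: 4.78
position: [0.521, 0.061, 0.1223]
ee_rot: [0.913, 0.409, -0.0, 0.0]
ft_force: [-2.8, 1.5, 1.2]
grip_width: 0.001
grasp_force: 1.6
```

```bash
python3 -m crank '[[[0,0.16,-0.205,0,0,0,1.5],[0,0.165,-0.2,0,0,0,1.5],[0,0.17,-0.2,0,0,0,1.5],[0,0.175,-0.195,0,0,0,1.5],[0,0.18,-0.19,0,0,0,1.5],[0,0.185,-0.185,0,0,0,1.5],[0,0.19,-0.18,0,0,0,1.5],[0,0.195,-0.175,0,0,0,1.5],[0,0.2,-0.17,0,0,0,1.5],[0,0.205,-0.165,0,0,0,1.5],[0,0.205,-0.16,0,0,0,1.5],[0,0,0,0,0,0,0]]]'; python3 -m crank '[[[0,0.14,-0.1,0,0,0,1],[0,0,0,0,0,0,0]]]'
```

```text
clock: 6.28
position: [0.5413, 0.0413, 0.1223]
ee_rot: [0.844, 0.536, 0.0, -0.0]
ft_force: [-6.2, 4.6, 2.0]
grip_width: -0.004
grasp_force: 3.3
clock: 6.52
position: [0.5425, 0.0404, 0.1223]
ee_rot: [0.839, 0.544, -0.0, -0.0]
ft_force: [-4.8, 3.8, 2.9]
grip_width: 0.0
grasp_force: 3.4
```

```bash
for i in 1; do :; done; python3 -m crank '[[[0,0.14,-0.1,0,0,0,0.8],[0,0,0,0,0,0,0]]]'; python3 -m crank '[[[0,0.09,-0.06,0,0,0,0.5],[0,0,0,0,0,0,0]]]'; python3 -m crank '[[[0,0.09,-0.06,0,0,0,0.5],[0,0,0,0,0,0,0]]]'
```

```text
clock: 6.78
position: [0.5439, 0.0395, 0.1223]
ee_rot: [0.835, 0.55, -0.0, -0.001]
ft_force: [-5.2, 5.1, 1.7]
grip_width: 0.003
grasp_force: 3.5
clock: 7.02
position: [0.5448, 0.0389, 0.1223]
ee_rot: [0.833, 0.553, -0.0, -0.001]
ft_force: [-5.4, 5.4, 2.1]
grip_width: -0.002
grasp_force: 3.6
clock: 7.28
position: [0.545, 0.0387, 0.1222]
ee_rot: [0.831, 0.557, -0.001, -0.001]
ft_force: [-9.4, 6.0, 4.6]
grip_width: -0.001
grasp_force: 5.5
```

```bash
python3 -m crank '[[[0,0.09,-0.04,0,0,0,0],[0,0,0,0,0,0,0]]]'; python3 -m crank '[[[0,0,0,0,0,0,0],[0,0,0,0,0,0,0]]]'
```

```text
clock: 7.52
position: [0.5452, 0.0386, 0.1222]
ee_rot: [0.83, 0.557, -0.001, -0.001]
ft_force: [-13.3, 5.5, 7.2]
grip_width: 0.0
grasp_force: 7.6
clock: 7.78
position: [0.5452, 0.0386, 0.1222]
ee_rot: [0.83, 0.557, -0.001, -0.001]
ft_force: [-13.7, 6.2, 7.2]
grip_width: -0.001
grasp_force: 7.5
```

```bash
python3 -m crank '[[[0,0.04,-0.015,0,0,0,0],[0,0,0,0,0,0,0],[0,0,0,0,0,0,0],[0,0,0,0,0,0,0]]]'
python3 - <<'E'
from h import *
p,d=eyes.camera("wrist");q,_=eyes.camera("top");np.savez('w2.npz',p=p,d=d)
q=cv2.resize(q[165:260,200:330],(512,374),interpolation=cv2.INTER_CUBIC)
cv2.imwrite('pics/w2.png',cv2.resize(np.vstack([p,q]),None,fx=.79,fy=.79)[:,:,::-1])
E
```

```text
clock: 8.28
position: [0.5453, 0.0386, 0.1221]
ee_rot: [0.83, 0.557, -0.002, -0.002]
ft_force: [-15.8, 7.0, 8.0]
grip_width: 0.003
grasp_force: 8.4
```

View pics/w2.png

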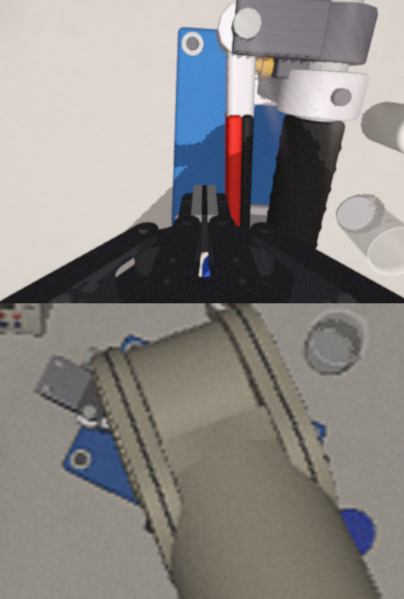

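The wrist half (top) shows the lever face at (235,120)-(238,222), nearly parallel to the bar. A gap remains to the rubber, and the fingertips at (205,190) are on the outer side only. The lever is on its stop with about 17 N, so I'll release it now.

```bash
python3 -m crank '[[[0,-0.45,0.28,0,0,0,-2.1],[0,-0.43,0.3,0,0,0,-2.1],[0,-0.41,0.32,0,0,0,-2.1],[0,-0.39,0.34,0,0,0,-2.1],[0,-0.37,0.36,0,0,0,-2.1],[0,-0.35,0.38,0,0,0,-2.2],[0,-0.33,0.4,0,0,0,-2.2],[0,-0.33,0.41,0,0,0,-2.2],[0,-0.44,0.36,0,0,0,-2.2],[0,0,0,0,0,0,0],[0,0,0,0,0,0,0],[0,0,0,0,0,0,0],[0,0,0,0,0,0,0],[0,0,0,0,0,0,0]]]'
python3 - <<'E'
from h import *
from workcell import manip
from scipy.spatial.transform import Rotation as R
np.set_printoptions(precision=4,suppress=True)
o=manip.get_obs();p,d=eyes.camera("wrist");T=np.eye(4);T[:3,:3]=R.from_quat(o['ee_rot']).as_matrix();T[:3,3]=o['position'];T=T@eyes.camera_params("wrist")["hand_eye"]
m=red(p);m[:,:230]=0;cv2.imwrite('pics/w3.png',p[:,:,::-1])
L=[]
for v in range(100,300,6):
    u=np.nonzero(m[v])[0]
    if 3<len(u)<40:L.append(ray("wrist",u.max()+.5,v,.143,T)[:2])
L=np.array(L);vx,vy,x,y=cv2.fitLine(L.astype(np.float32),cv2.DIST_HUBER,0,.01,.001).ravel();print(o['position'],L[0],L[-1],np.degrees(np.arctan2(vy,vx)))
E
```

```text
clock: 10.12
position: [0.5123, 0.0684, 0.1223]
ee_rot: [0.913, 0.409, 0.0, 0.0]
ft_force: [0.5, -0.3, -0.9]
grip_width: 0.001
grasp_force: 0.0
[0.5123 0.0684 0.1223] [0.5709 0.091 ] [0.5283 0.0455] 48.262264
```

View pics/w3.png

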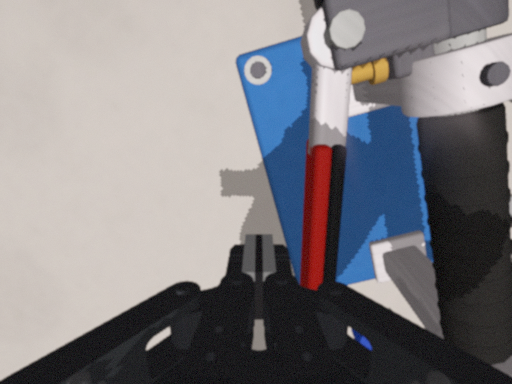

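The wrist view shows the lever fully out, with the blade from (320,148) to (312,288) at 48.3°, the same as at the start. The fingers at (259,240) are clear of it. Second press.

```bash
python3 -m crank '[[[0,0.35,-0.3,0,0,0,0],[0,0.35,-0.3,0,0,0,0],[0,0.15,-0.13,0,0,0,0],[0,0.16,-0.205,0,0,0,1.5],[0,0.165,-0.2,0,0,0,1.5],[0,0.17,-0.2,0,0,0,1.5],[0,0.175,-0.195,0,0,0,1.5],[0,0.18,-0.19,0,0,0,1.5],[0,0.185,-0.185,0,0,0,1.5],[0,0.19,-0.18,0,0,0,1.5],[0,0.195,-0.175,0,0,0,1.5],[0,0.2,-0.17,0,0,0,1.5],[0,0.205,-0.165,0,0,0,1.5],[0,0.205,-0.16,0,0,0,1.5],[0,0.14,-0.1,0,0,0,1],[0,0.14,-0.1,0,0,0,0.8],[0,0,0,0,0,0,0]]]'; python3 -m crank '[[[0,0.09,-0.06,0,0,0,0.5],[0,0,0,0,0,0,0]]]';python3 -m crank '[[[0,0.09,-0.05,0,0,0,0.5],[0,0,0,0,0,0,0]]]'
```

```text
clock: 12.3
position: [0.5436, 0.0396, 0.1222]
ee_rot: [0.836, 0.549, -0.0, -0.001]
ft_force: [-5.9, 4.2, 2.4]
grip_width: -0.001
grasp_force: 3.5
clock: 12.55
position: [0.5444, 0.039, 0.1222]
ee_rot: [0.833, 0.553, -0.0, -0.001]
ft_force: [-6.1, 4.8, 1.1]
grip_width: -0.0
grasp_force: 3.6
clock: 12.8
position: [0.5449, 0.0387, 0.1222]
ee_rot: [0.831, 0.557, -0.001, -0.001]
ft_force: [-8.4, 4.9, 4.2]
grip_width: -0.003
grasp_force: 4.8
```

```bash
python3 -m crank '[[[0,0.1,-0.04,0,0,0,0],[0,0,0,0,0,0,0]]]'; python3 -m crank '[[[0,0.06,-0.02,0,0,0,0],[0,0,0,0,0,0,0],[0,0,0,0,0,0,0],[0,0,0,0,0,0,0]]]'; python3 -m crank '[[[0,0,0,0,0,0,0],[0,0,0,0,0,0,0],[0,0,0,0,0,0,0],[0,0,0,0,0,0,0]]]'
```

```text
clock: 13.05
position: [0.5451, 0.0386, 0.1221]
ee_rot: [0.831, 0.557, -0.001, -0.001]
ft_force: [-11.9, 5.7, 7.5]
grip_width: 0.002
grasp_force: 7.1
clock: 13.55
position: [0.5452, 0.0385, 0.1221]
ee_rot: [0.83, 0.557, -0.002, -0.001]
ft_force: [-14.8, 5.1, 8.4]
grip_width: -0.0
grasp_force: 8.4
clock: 14.05
position: [0.5452, 0.0385, 0.1221]
ee_rot: [0.83, 0.557, -0.002, -0.001]
ft_force: [-16.7, 4.6, 9.2]
grip_width: 0.003
grasp_force: 8.4
```

The force is steady at about 17 N, within the 10–25 N range, and the position matches the first press. Handing in.

```bash
python3 -c "
from workcell import job;print(job.hand_in())"
```

```text
the job is handed in; nothing more can be done
None
```

I pressed the lever to its stop and held it there about a second, let it spring fully out (checked with the wrist camera), then pressed it in again; I handed the job in at about 14 s with the fingers still holding it on the stop at about 17 N.

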